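# Pin the liquid-limit cup and wedge it just off its base

## Task

On the liquid-limit device, hang the brass cup by pushing the loose bent steel hinge pin through both ears of the carriage and the cup's hanger eye, from the side away from the crank, until its tip clearly stands out beyond the far ear. Then lay the taper gauge flat on the rubber base and push its thin end in under the front of the cup until the cup just lifts off the base, about 2 mm and no more than 4 mm, without touching the cup with the fingers. Finish still holding the gauge there, so that the drop-height screw can be set; leave the other things on the bench alone.

Things in the scene. Friction and masses are not known exactly. Their poses are not given: they have to be found in the camera images.
- device: liquid-limit device, fixed: aluminium carriage (two ears, cam housing, crank on its right) on a black rubber base block. Origin on the worktop (z = 0) below the cup's middle; x points from the open front to the hinge at the rear, y to the device's left (away from the crank), z up. Housing behind the ears: x 85..103, |y| < 22, up to z = 83 mm; crank x = 94, y -30..-107, up to z = 114 mm
- hinge (a point): middle of the hinge axis, device frame (68, 0, 90) mm; axes as the device's. Two ears, 22 mm wide in x, tops at z = 101 mm, stand at y 13..23 mm and y -23..-13 mm; each has a bore of 12 mm diameter along y on this axis
- base_block: black hard-rubber block under the carriage, part of the device; same origin and axes as the device. Spans x -75..+105 mm, y -62.5..+62.5 mm; its flat top is at z = 50 mm
- cup: loose brass bowl, 93 mm wide, 27.5 mm deep, about 0.21 kg, hanger eye at the rear. Origin: middle of its underside (flat 16 mm across, then rising at 13 degrees and steeper); axes as the device's. Starts standing on the base block at the device's x = y = 0, its eye (22 mm wide, bore 12 mm) on a saddle between the ears, bores in line. Wedged it pivots at the hinge, with 3 mm play in x
- pin: loose bent hinge pin, round steel 9 mm thick, 50 g: straight shank with rounded tip, other end bent square into a 20 mm leg. Lies flat, axis at z = 4.5 mm. Origin on the shank's axis; +x runs to the tip, 78 mm away; the leg's axis is at x = -22 mm and points to +y. At the origin there is room for 22 mm wide finger pads, also with the tip 13 mm out beyond the far ear
- pin_tip (a point): end of the pin's rounded tip, 78 mm along +x from the pin's origin
- gauge: taper gauge: steel wedge with scribed lines and a black handle block, about 0.14 kg, 20 mm wide, 110 mm long, lies flat. Origin on its underside below the handle's middle; +x to the thin end, z up. Handle x -22..+22 mm, 22 mm high (grip across y); from there the taper falls evenly from 14 mm height to 1.5 mm at the tip, x = 88 mm (1 mm per 5.3 mm)
- gauge_tip (a point): middle of the gauge's thin edge, on the underside, 88 mm along +x from the gauge's origin
- moisture_tin_3: open aluminium moisture tin, 60 mm wide, 36 mm high, loose; a bystander. Origin under its middle
- bung: dark red rubber bung, 36 mm wide, 26 mm high, loose; a bystander. Origin under its middle
- lab_timer: small bench timer, 70 x 62 x 18 mm, loose; a bystander. Origin under its middle

How it is judged:
By the outcome, as a careful person would: the job done as asked, in the order asked, and still so for the second after the job is handed in, while the arm keeps its last pose, push and grip.
It also fails if it takes over 69 s, if anything falls off the work surface, if the arm or the gripper's body presses on something with over 40 N, if the wrist force passes 120 N, or if a joint passes its speed limit or range.

## Robot

A 7-joint arm with a two-finger parallel gripper is mounted at the origin on a cart in front of the work surface, level with it; the furniture and walls round the work are solid. World frame = base frame: x ahead of the robot, y to its left, z up, the work surface at z = 0. Lengths are in m, angles in rad, forces in N, time in s.
With the tool pointing down it reaches from about 0.35 to 0.9 m from the base axis. Payload 19.9 kg.
Tool frame: the origin (TCP) lies at the very end of the fingers, on their centre line; the grasp point (between the pads) lies 19 mm behind it; z points along the fingers, y is the line along which they close (so a half turn about z gives the same grasp; the last joint's range is limited). The gripper opens to 85 mm and grips with 20 to 120 N. Pads are 22 mm wide; open, the fingers measure 114 mm over their backs; the gripper's body (76 mm by 85 mm) begins 54 mm behind the grasp point. The pads swing forward as they close: fully open they stand 13 mm farther back than shut.
Start: joints at [1.087, 0.417, -0.01, 1.614, 0.005, 1.111, -0.053], TCP at [0.268, -0.565, 0.231] pointing down, gripper open.
Joint ranges: [-2.81, 2.81], [-0.39, 2.02], [-1.27, 1.25], [0.06, 2.57], [-1.19, 4.33], [0.19, 2], [-2.82, 2.82]. Speed limits (rad/s): [1.89, 1.89, 2.39, 2.39, 3.01, 3.01, 3.01].

## Interface

Orientations are given as a unit quaternion [x, y, z, w].
In Python, from workcell import bot gives the robot as it stands. Calls block until the motion is done:
- bot.movep(position, orientation): joint-space move of the TCP to a pose.
- bot.move_l(position, rotation=None, rate=0.15, force_limit=None): straight line of the TCP; rotation=None keeps the orientation; rate is the mean speed in m/s. With force_limit (N) it stops when the force on the tool has changed by that much, and returns True; else False.
- bot.goto_joints(angles): joint-space move.
- bot.grip(opening, f_grip=None): finger opening in m; f_grip is the grip in N (None keeps the last); returns when the fingers have stopped.
- bot.wait(seconds).
- bot.inverse_kinematics(position, orientation): joint angles nearest the present ones, or None.
- bot.read_state(): the state.
- bot.read_camera(name): name is "side" or "top"; returns the picture (400x640x3 uint8, blue, green, red); there is no depth.
- bot.get_calibration(name): a dict with "fovy" (degrees; the focal length in pixels is half the picture's height over the tangent of half this angle, whatever the lens; pixels are square), "cx", "cy" (the principal point, pixels), "rvec" (rotation vector, rad) and "tvec" (3), from world to camera coordinates, as OpenCV has them. Camera axes: x right, y down, z forward; pixel columns grow to the right and rows downward; lengths in m; the calibration is good to about 2 mm. A picture is of the moment at which its call begins. get_calibration takes no time and is no camera call.
A pose or a line that the arm cannot do raises bot.IKError and nothing moves.
- bot.job_done(): hands the job in; it is judged then, once.
The state is a dict: "time_s": time; "qpos": joint angles; "qvel": joint speeds; "effort": joint torques, N m; "ee_pos": TCP position; "tcp_rot": TCP orientation; "wrist_force": force on the tool from outside, world axes, zero at the start; "ft_torque": the same for the moment, N m; "gripper_width": finger opening in m; "finger_force": force on a finger pad.
Only numpy, scipy, OpenCV 4.12 (cv2) and the standard library are available. Lean on these libraries where they do the work, as an engineer would, in place of code of your own. Each camera call takes 0.05 s, during which the arm holds its last target. There are 200 camera calls.

## Working session

There is one attempt and no reset: what is moved stays moved. The work goes in short steps, each a Python script; the robot and the scene stay as the last script left them, time stands still between calls to the robot, and variables do not carry over. Pictures are saved under pics/ and viewed, at most 10 in all, crops included, and the job is handed in when it is done.

```bash
mkdir -p pics; ls; python3 - <<'E'
from workcell import bot
import cv2
for n in("side","top"):
    cv2.imwrite(f"pics/{n}0.png",bot.read_camera(n)); print(n,bot.get_calibration(n))
s=bot.read_state(); print(s)
E
```

```text
pics
side {'fovy': 55.93987307933853, 'cx': 320.70443049823405, 'cy': 195.46497138548122, 'rvec': array([ 0.09959991,  2.65879959, -1.6234541 ]), 'tvec': array([ 4.93229849e-01, -1.04234117e-03,  1.41835019e+00])}
top {'fovy': 57.86068437877631, 'cx': 328.0764630830728, 'cy': 201.23725176556587, 'rvec': array([ 2.17011993, -2.16939711,  0.0500644 ]), 'tvec': array([0.13823076, 0.51223782, 1.11696335])}
{'time_s': 0.1, 'qpos': array([ 1.08645848,  0.41788803, -0.01030756,  1.61411203,  0.00470973,
        1.11074786, -0.05301459]), 'qvel': array([-4.86086071e-04, -1.81346976e-03,  5.18627597e-04,  5.79470076e-07,
       -4.91888975e-04,  1.08147469e-03,  2.86859623e-04]), 'effort': array([ 4.35143753e-03, -8.65823150e+01,  6.81742653e-01, -4.35634053e+01,
        1.93057110e-02,  5.08392288e-03, -1.09507321e-04]), 'ee_pos': array([ 0.26766719, -0.56442147,  0.23074003]), 'tcp_rot': array([ 9.75586452e-01,  2.19615014e-01, -1.69948214e-04, -5.39751127e-04]), 'wrist_force': array([ 0.14576465, -0.25981786, -0.19129205]), 'ft_torque': array([-0.00013157, -0.03452346, -0.02599513]), 'finger_force': 0.0, 'gripper_width': 0.08524076641604117}
```

View pics/side0.png

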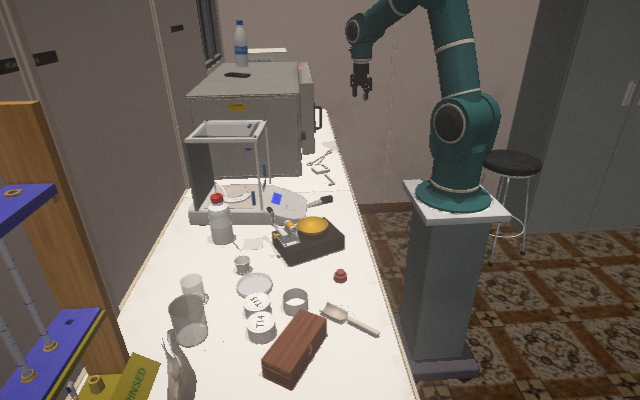

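View pics/top0.png

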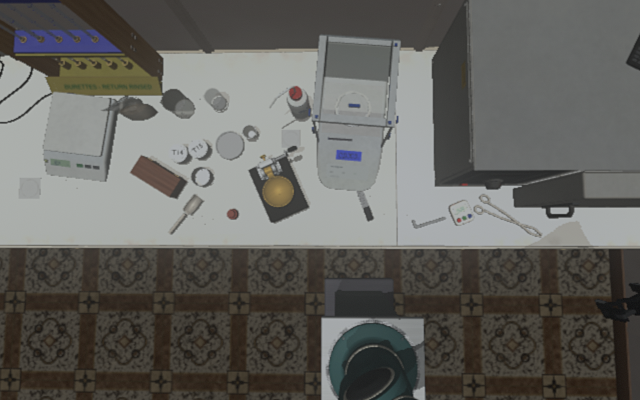

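The side view shows the device at about (308,238), the gauge at (320,201) and the tongs and pin near (322,172). The top view shows the device at (278,188), the gauge from (368,215) to (360,193), and the pin from (415,222) to (446,217). I'll enlarge these areas next.

```bash
cat > h.py <<'E'
import numpy as np, cv2
from workcell import bot
def cam(n):
    c=bot.get_calibration(n); f=200/np.tan(np.radians(c['fovy']/2))
    K=np.array([[f,0,c['cx']],[0,f,c['cy']],[0,0,1]]); R=cv2.Rodrigues(c['rvec'])[0]
    return K,R,np.array(c['tvec'])
def proj(n,P):
    K,R,t=cam(n); p=(K@(R@np.atleast_2d(P).T+t[:,None])).T; return p[:,:2]/p[:,2:]
def onz(n,uv,z):
    K,R,t=cam(n); d=R.T@np.linalg.inv(K)@[*uv,1]; c=-R.T@t; return c+d*(z-c[2])/d[2]
def tri(uvt,uvs):
    A=[];b=[]
    for n,uv in(("top",uvt),("side",uvs)):
        K,R,t=cam(n); d=R.T@np.linalg.inv(K)@[*uv,1]; d/=np.linalg.norm(d); c=-R.T@t
        M=np.eye(3)-np.outer(d,d); A.append(M); b.append(M@c)
    x=np.linalg.lstsq(np.vstack(A),np.hstack(b),rcond=None); return x[0], float(np.sqrt(x[1][0])) if len(x[1]) else 0
def crop(img,x0,y0,w,h,s,fn):
    o=cv2.resize(img[y0:y0+h,x0:x0+w],None,fx=s,fy=s,interpolation=cv2.INTER_CUBIC)
    for i in range(0,w,10): cv2.putText(o,str(x0+i),(i*s,8),0,.3,(0,0,255)); cv2.line(o,(i*s,10),(i*s,16),(0,0,255))
    for j in range(10,h,10): cv2.putText(o,str(y0+j),(0,j*s+3),0,.3,(0,0,255)); cv2.line(o,(22,j*s),(28,j*s),(0,0,255))
    if fn: cv2.imwrite(fn,o)
    return o
E
python3 - <<'E'
from h import *
t=cv2.imread('pics/top0.png');s=cv2.imread('pics/side0.png')
crop(t,350,185,130,50,6,'pics/a.png'); crop(t,240,140,75,90,6,'pics/b.png')
crop(s,265,195,90,75,8,'pics/c.png')
for uv in [(415,222),(445,217),(369,216),(361,193),(461,212)]:
    p=onz("top",uv,0.005); print(uv,p,proj("side",p))
E
```

```text
(415, 222) [ 0.44751298 -0.13554001  0.005     ] [[330.06284143 183.36141613]]
(445, 217) [ 0.46332599 -0.22970761  0.005     ] [[324.35289873 174.01637247]]
(369, 216) [0.466372   0.00902704 0.005     ] [[328.46751315 200.37717893]]
(361, 193) [0.53963467 0.03393577 0.005     ] [[308.79118452 204.46776184]]
(461, 212) [ 0.47909249 -0.28001857  0.005     ] [[319.86063094 169.47395468]]
```

View pics/a.png

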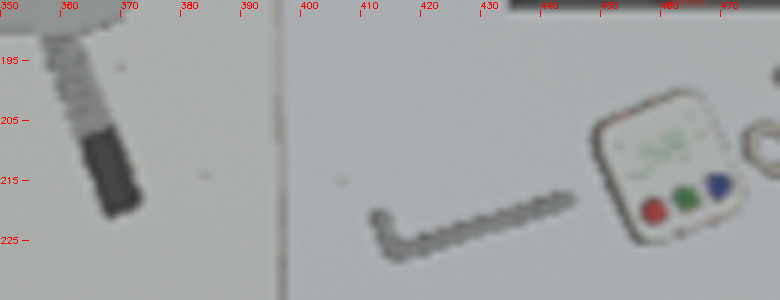

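View pics/b.png

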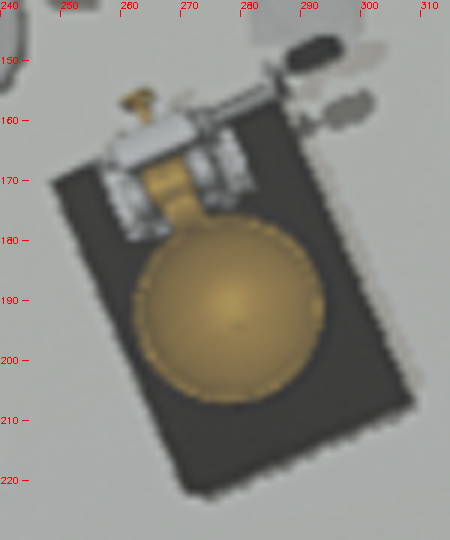

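View pics/c.png

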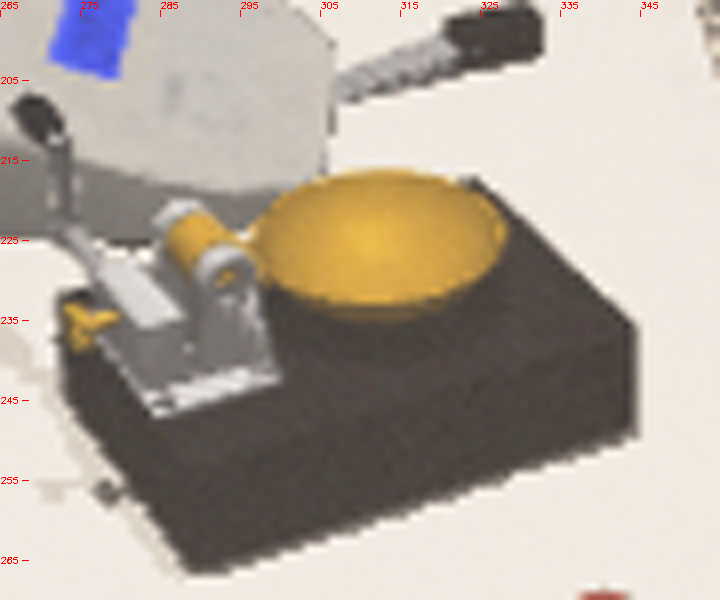

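Readings from the crops (px in the full images):
- **Pin, top view:** the bend is at crop (395,252), the tip at (574,199), and the leg points up.
- **Gauge, top view:** the handle end is at crop (122,210) and the handle front at (97,133). The thin end is hidden by the balance rim.
- **Block, top view:** the corners are at (52,182), (187,490) and (412,402).
- **Block, side view:** the front-left corner is at (637,325) top and (637,435) bottom.

I still need the pin in the side view.

```bash
python3 - <<'E'
from h import *
s=cv2.imread('pics/side0.png'); crop(s,295,155,50,55,10,'pics/d.png')
E
cat > fit.py <<'E'
from h import *
from scipy.optimize import least_squares
B=lambda u,v:((u+.5)/6-.5+240,(v+.5)/6-.5+140)
C=lambda u,v:((u+.5)/8-.5+265,(v+.5)/8-.5+195)
A=lambda u,v:((u+.5)/6-.5+350,(v+.5)/6-.5+185)
obs=[("top",(-75,62.5,50),B(187,490)),("top",(105,62.5,50),B(52,182)),("top",(-75,-62.5,50),B(412,402)),
("top",(0,0,77.5),B(229,309)),("side",(0,0,77.5),C(378,237)),("side",(-75,62.5,50),C(637,325)),("side",(-75,62.5,0),C(637,435)),("side",(-75,-62.5,50),C(478,180)),("side",(105,62.5,0),C(190,572)),("side",(105,-62.5,50),C(60,293))]
def W(p,L):
    c,s=np.cos(p[2]),np.sin(p[2]); L=np.array(L)/1e3; return np.array([p[0]+c*L[0]-s*L[1],p[1]+s*L[0]+c*L[1],L[2]+(p[3] if len(p)>3 else 0)])
def res(p): return np.hstack([proj(n,W(p,L))[0]-uv for n,L,uv in obs])
if __name__=="__main__":
    for p0 in([.54,.29,.42],[.54,.29,.42,0]):
        r=least_squares(res,p0,loss='soft_l1'); print(r.x,np.degrees(r.x[2])); 
    print(res(r.x[:3]).reshape(-1,2).round(1))
    print('hinge',W(r.x[:3],(68,0,90)), proj("top",W(r.x[:3],(68,0,90))),proj("side",W(r.x[:3],(68,23,90))))
    print('tri cup rim',tri(B(229,309),C(378,237)),'corner',tri(B(187,490),C(637,325)))
    b,t=onz("top",A(395,252),.0045),onz("top",A(573,199.5),.0045); d=t-b
    print('pin',b,t,np.linalg.norm(d),np.degrees(np.arctan2(d[1],d[0])),proj("side",[b,t]))
    b,t=onz("top",A(122,210),.022),onz("top",A(97,130),.022); d=t-b
    print('gauge',b,t,np.linalg.norm(d),np.degrees(np.arctan2(d[1],d[0])),proj("side",[b,t]), 'side handle tri',tri(A(122,210),C(540,25)))
E
python3 fit.py
```

```text
[0.53881561 0.28612321 0.41181136] 23.59505283500684
[5.38813880e-01 2.86172684e-01 4.11837970e-01 1.76527899e-04] 23.59657753886925
[[-0.1  1.2]
 [ 0.1 -0.7]
 [-0.2 -0.5]
 [ 0.7 -0. ]
 [-0.  -0.4]
 [ 0.5  0.2]
 [ 0.3  0.6]
 [ 0.2 -0.8]
 [ 0.1  1.6]
 [-1.  -0.3]]
hinge [0.60112817 0.3133927  0.09      ] [[268.90361061 169.8701525 ]] [[293.44674217 229.92204356]]
tri cup rim (array([0.53879849, 0.28820718, 0.07749826]), 0.00013513221961728038) corner (array([0.44763932, 0.31332096, 0.05067062]), 0.0013976431103233861)
pin [ 0.43309404 -0.13671411  0.0045    ] [ 0.46071692 -0.23005499  0.0045    ] 0.09734240157645777 -73.5146417202037 [[333.61016272 183.20615082]
 [324.96170465 174.06747939]]
gauge [0.45462151 0.00768864 0.022     ] [0.49630201 0.02039252 0.022     ] 0.043573528946022656 16.950798882649064 [[331.62665063 195.96216355]
 [320.48333115 198.04492139]] side handle tri (array([0.45388309, 0.00715289, 0.01461425]), 0.0013016592421267994)
```

View pics/d.png

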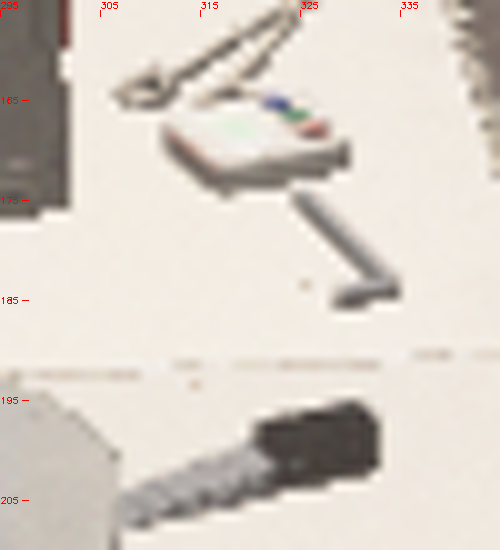

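The side crop puts the pin's bend at (333.5,183.8) and its tip at (324.3,174.2), within 1 px of the prediction at z = 4.5 mm. The cup rim triangulates to z = 77.5 mm, and the device fit residuals are about 1 px or less. Next I'll grasp the pin.

```bash
cat >> h.py <<'E'
def Q(deg):
    a=np.radians(deg)/2; return np.array([np.cos(a),np.sin(a),0,0])
DEV=np.array([0.5388,0.2862,0.4118])
def D(x,y,z):
    c,s=np.cos(DEV[2]),np.sin(DEV[2]); return np.array([DEV[0]+(c*x-s*y)/1e3,DEV[1]+(s*x+c*y)/1e3,z/1e3])
def st():
    s=bot.read_state(); print('t',round(s['time_s'],2),'p',s['ee_pos'].round(4),'F',s['wrist_force'].round(1),'w',round(s['gripper_width'],4),'ff',round(float(s['finger_force']),1),'q7',s['qpos'][6].round(2)); return s
E
python3 - <<'E'
from h import *
p=np.array([.439,-.1565,0])
print(bot.inverse_kinematics(p+[0,0,.06],Q(106.5)),bot.inverse_kinematics(D(68,100,90),Q(113.6)))
bot.movep(p+[0,0,.06],Q(106.5)); st()
bot.grip(.035,60); 
print(bot.move_l(p+[0,0,.002],rate=.08,force_limit=6)); st()
bot.grip(0,60); st()
bot.move_l(p+[0,0,.12],rate=.15); st()
cv2.imwrite('pics/t1.png',bot.read_camera("top")); cv2.imwrite('pics/s1.png',bot.read_camera("side"))
E
```

```text
[ 0.68236258  0.43899309 -0.4768176   2.11657749  0.32566407  0.65569086
  0.27142616] [-0.04696635  0.9349664  -1.02650071  1.50954769  0.83898263  1.18154815
 -0.81068703]
t 1.83 p [ 0.4392 -0.1577  0.0603] F [ 0.2 -0.7 -0.5] w 0.0849 ff 0.0 q7 0.27
False
t 3.25 p [ 0.4392 -0.1565  0.0023] F [-0.1 -0.4  0.5] w 0.0347 ff 0.0 q7 0.19
t 3.62 p [ 0.4392 -0.1567  0.0025] F [-1.2  0.1  7.6] w 0.006 ff 58.9 q7 0.19
t 4.56 p [ 0.4385 -0.1565  0.1193] F [-0.3  0.2 -1.1] w 0.0055 ff 58.7 q7 0.35
```

```bash
python3 - <<'E'
from h import *
t=cv2.imread('pics/t1.png');s=cv2.imread('pics/s1.png')
p=proj("top",[.4385,-.1565,.119])[0].astype(int);q=proj("side",[.4385,-.1565,.119])[0].astype(int);print(p,q)
a=crop(t,p[0]-30,p[1]-25,60,50,6,None);b=crop(s,q[0]-30,q[1]-25,60,50,6,None)
cv2.imwrite('pics/e.png',np.hstack([a,b]))
E
```

```text
[430 224] [331 154]
```

View pics/e.png

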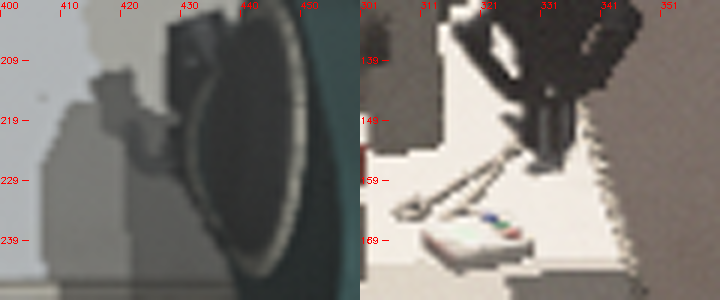

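```bash
python3 - <<'E'
from h import *
print(tri((418,213.2),(325,148.5)))
p=np.array([.4385,-.1565,0]);a=np.radians(-73.5);R=np.array([[np.cos(a),-np.sin(a)],[np.sin(a),np.cos(a)]])
for z in(.12,.125):
  for L in((-22,20),(-22,0),(78,0)):
    w=np.r_[p[:2]+R@np.array(L)/1e3,z]; print(z,L,w.round(4),proj("top",w),proj("side",w))
E
```

```text
(array([ 0.46872708, -0.11093482,  0.16264784]), 2.166281605458532e-05)
0.12 (-22, 20) [ 0.4514 -0.1297  0.12  ] [[421.47018639 219.9208267 ]] [[329.16293597 157.11877802]]
0.12 (-22, 0) [ 0.4323 -0.1354  0.12  ] [[423.60849496 226.69486986]] [[333.96346208 156.40544538]]
0.12 (78, 0) [ 0.4607 -0.2313  0.12  ] [[457.51149966 216.68739805]] [[324.756404  148.1546732]]
0.125 (-22, 20) [ 0.4514 -0.1297  0.125 ] [[421.87546419 219.8802733 ]] [[329.16045916 155.90492026]]
0.125 (-22, 0) [ 0.4323 -0.1354  0.125 ] [[424.02484471 226.68733232]] [[333.96852255 155.19553598]]
0.125 (78, 0) [ 0.4607 -0.2313  0.125 ] [[458.09374795 216.63095882]] [[324.74753666 146.99812382]]
```

```bash
python3 - <<'E'
from h import *
bot.move_l([.42,-.155,.2],rate=.2)
bot.movep(D(40,150,200),Q(113.6)); s=st(); print(s['qpos'].round(2))
t=bot.read_camera("top");s=bot.read_camera("side"); cv2.imwrite('pics/t2.png',t);cv2.imwrite('pics/s2.png',s)
P=D(40,150,200); p=proj("top",P)[0].astype(int);q=proj("side",P)[0].astype(int);print(p,q)
a=crop(t,p[0]-15,p[1]-45,65,90,6,None);b=crop(s,q[0]-35,q[1]-45,65,90,6,None)
cv2.imwrite('pics/f.png',np.hstack([a,b]))
for L in((40,172,200),(60,172,200),(40,72,200)): print(L,proj("top",D(*L)),proj("side",D(*L)))
E
```

```text
t 7.38 p [0.5162 0.4387 0.2   ] F [ 0.1 -0.9 -0.9] w 0.006 ff 58.7 q7 -0.82
[-0.1   0.78 -1.07  1.47  0.7   1.3  -0.82]
[213 195] [323 213]
(40, 172, 200) [[206.11342559 198.42897366]] [[327.62020091 217.27733925]]
(60, 172, 200) [[203.33744588 191.6168412 ]] [[320.11527882 219.35781624]]
(40, 72, 200) [[240.40032304 183.49527092]] [[309.15964466 199.94467788]]
```

View pics/f.png

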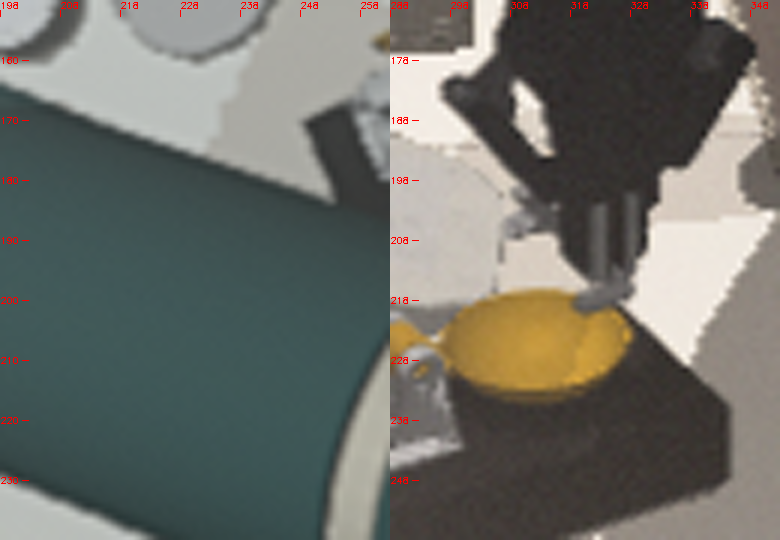

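The side view shows the pin level in the fingers. The bend is at (327.7,216.3) and the leg end at (319.3,218.5), both within 1 px of the prediction, so the axis sits about 2.5–3 mm above the TCP. Next I'll go to the pre-insertion pose and look again.

```bash
python3 - <<'E'
from h import *
bot.movep(D(68,117,130),Q(113.6)); bot.move_l(D(68,117,87.5),rate=.1); s=st(); print(s['qpos'].round(2), Q(113.6),s['tcp_rot'].round(4))
s=bot.read_camera("side");t=bot.read_camera("top"); cv2.imwrite('pics/s3.png',s);cv2.imwrite('pics/t3.png',t)
a=crop(s,262,190,66,70,9,'pics/g.png')
for L in((68,139,90),(88,139,90),(68,39,90),(68,23,90),(68,39,85)): print(L,((proj("side",D(*L))[0]-[262,190])*9+4).round(0))
E
```

```text
t 8.47 p [0.5541 0.4208 0.0874] F [ 0.1  0.6 -0.2] w 0.0058 ff 58.7 q7 -0.81
[-0.1   0.92 -0.98  1.5   0.8   1.16 -0.81] [0.54756322 0.83676431 0.         0.        ] [ 5.475e-01  8.368e-01 -1.000e-04 -2.000e-04]
(68, 139, 90) [453. 558.]
(88, 139, 90) [389. 578.]
(68, 39, 90) [308. 388.]
(68, 23, 90) [287. 363.]
(68, 39, 85) [309. 402.]
```

View pics/g.png

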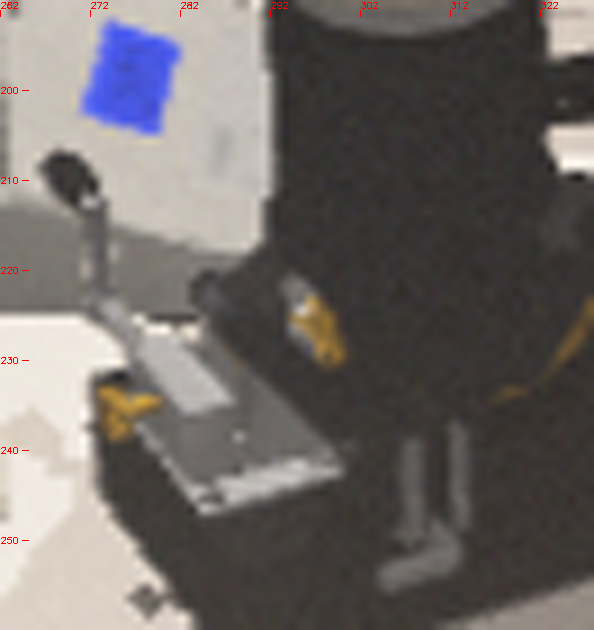

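The leg's bend is at crop (450,555) and its end at (390,578), which matches the prediction for axis height 90 mm to within 3 crop px (about 1 mm). Next I'll push it in with a force limit.

```bash
python3 - <<'E'
from h import *
def local():
    s=st(); d=s['ee_pos']-D(0,0,0); c,k=np.cos(DEV[2]),np.sin(DEV[2]); f=s['wrist_force']
    print('dev',(1e3*np.array([c*d[0]+k*d[1],-k*d[0]+c*d[1],d[2]])).round(1),'Fdev',(c*f[0]+k*f[1]).round(1),(-k*f[0]+c*f[1]).round(1),f[2].round(1))
for y in (100,42):
    hit=bot.move_l(D(68,y,87.5),rate=.05,force_limit=8); print(y,hit); local()
    if hit: break
E
```

```text
100 False
t 9.07 p [0.5613 0.4047 0.0876] F [ 0.1 -1.1  0.3] w 0.0059 ff 58.7 q7 -0.79
dev [68.1 99.6 87.6] Fdev -0.3 -1.0 0.3
42 False
t 10.38 p [0.5841 0.3523 0.0876] F [ 0.7  0.4 -0.6] w 0.0058 ff 60.2 q7 -0.72
dev [67.9 42.5 87.6] Fdev 0.8 0.0 -0.6
```

```bash
python3 - <<'E'
from h import *
bot.move_l(D(68,40,87.5),rate=.05,force_limit=10); st()
bot.grip(.024); st(); bot.move_l(D(68,40,150),rate=.12); bot.movep(D(-60,60,230),Q(60)); st()
bot.grip(.05)
s=bot.read_camera("side");t=bot.read_camera("top"); cv2.imwrite('pics/s4.png',s);cv2.imwrite('pics/t4.png',t)
a=crop(t,240,140,55,60,7,None);b=crop(s,265,205,55,60,7,None); cv2.imwrite('pics/i.png',np.hstack([a,b]))
for L in((68,62,88.5),(68,62,68),(68,-38,88.5),(68,23,88)): print(L,((proj("top",D(*L))[0]-[240,140])*7+3).round(0),((proj("side",D(*L))[0]-[265,205])*7+[388,3]).round(0))
E
```

```text
t 10.62 p [0.5851 0.35   0.0875] F [-0.4 -0.5 -0.3] w 0.0057 ff 60.2 q7 -0.71
t 10.94 p [0.5851 0.3501 0.0875] F [ 0.9 -0.2  0.1] w 0.0243 ff 0.0 q7 -0.71
t 12.5 p [0.4603 0.3169 0.2295] F [0.2 0.5 0.1] w 0.024 ff 0.0 q7 -1.56
(68, 62, 88.5) [ 73. 271.] [628. 229.]
(68, 62, 68) [ 84. 277.] [630. 273.]
(68, -38, 88.5) [287. 177.] [528. 111.]
(68, 23, 88) [157. 234.] [587. 182.]
```

View pics/i.png

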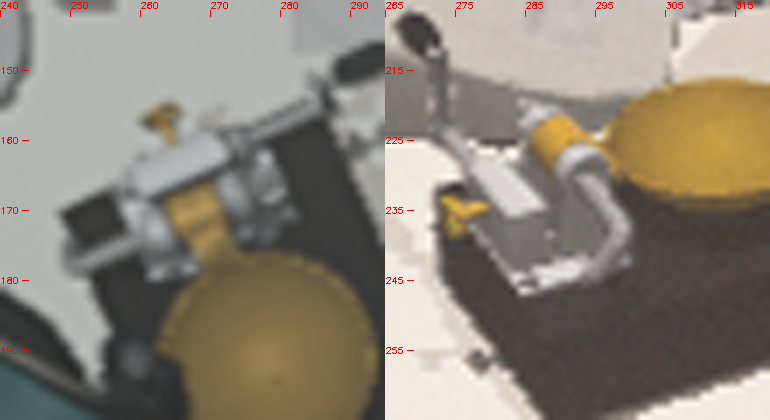

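The pin is through. In the side view it enters the near ear at crop (590,178), with the bend at (622,225) and the leg hanging down. In the top view the shank runs from (75,258) to (160,235), which puts the tip about 14 mm beyond the far ear. Next I'll pick up the gauge.

```bash
python3 - <<'E'
from h import *
A=lambda u,v:((u+.5)/6-.5+350,(v+.5)/6-.5+185)
c=onz("top",A(111.5,171),.022); t=onz("top",A(60.5,38),.003); d=t-c; yaw=np.degrees(np.arctan2(d[1],d[0])); print(c,t,yaw,np.hypot(*d[:2]))
yaw=18.; u=np.array([np.cos(np.radians(yaw)),np.sin(np.radians(yaw)),0]); p=np.array([.4756,.0141,0]); p=(p+np.r_[c[:2],0])/2; print(p)
for a in(yaw,yaw+180):
    print([None if (q:=bot.inverse_kinematics(x,Q(b))) is None else q.round(2) for x,b in((p+[0,0,.08],a),(D(-90,0,53),23.6+a-yaw),(D(-140,0,100),23.6+a-yaw))])
bot.movep(p+[0,0,.16],Q(yaw)); bot.move_l(p+[0,0,.003],rate=.12,force_limit=6); st()
bot.grip(0,60); st()
q=bot.read_state()['ee_pos']; bot.move_l(q+[0,0,.0015],rate=.03); bot.move_l(q+[0,0,.002]-.035*u,rate=.08,force_limit=15); st()
bot.move_l(q-.035*u+[0,0,.15],rate=.15); st()
E
```

```text
[0.47490908 0.01299558 0.022     ] [0.54651908 0.03802354 0.003     ] 19.26471350367978 0.0758577030462907
[0.47525454 0.01354779 0.        ]
[array([ 0.57,  0.49, -0.79,  2.08,  0.51,  0.77, -1.8 ]), array([ 0.02,  0.6 , -0.72,  1.98,  0.57,  0.77, -2.2 ]), array([ 0.12,  0.45, -0.83,  2.08,  0.47,  0.8 , -2.15])]
[array([ 0.87,  0.77, -1.26,  2.07,  0.9 ,  1.01,  1.02]), array([ 0.35,  0.93, -1.26,  1.98,  1.03,  1.09,  0.6 ]), array([ 0.41,  0.71, -1.26,  2.07,  0.83,  1.  ,  0.69])]
t 15.62 p [0.4756 0.0135 0.0035] F [-0.6 -0.2  0.3] w 0.0499 ff 0.0 q7 -1.93
t 16.02 p [0.4755 0.0134 0.0035] F [-3.  -1.3 12.2] w 0.0182 ff 58.9 q7 -1.93
t 16.86 p [0.4426 0.0025 0.0057] F [-0.1  0.2 -0.9] w 0.0184 ff 58.8 q7 -1.92
t 17.99 p [0.4418 0.0026 0.1529] F [ 0.1  0.3 -0.3] w 0.0187 ff 58.7 q7 -1.64
```

```bash
cat >> h.py <<'E'
def loc():
    s=st(); d=s['ee_pos']-D(0,0,0); c,k=np.cos(DEV[2]),np.sin(DEV[2]); f=s['wrist_force']
    print(' dev',(1e3*np.array([c*d[0]+k*d[1],-k*d[0]+c*d[1],d[2]])).round(1),'Fdev',np.array([c*f[0]+k*f[1],-k*f[0]+c*f[1],f[2]]).round(2)); return s
def prof(n,img,ref,xs,y=0,z=50):
    g=[cv2.cvtColor(i,cv2.COLOR_BGR2GRAY).astype(np.float32) for i in(img,ref)]
    m=np.array([proj(n,D(x,y,z))[0] for x in xs],np.float32)[None]
    a,b=[cv2.remap(k,m[...,0],m[...,1],1)[0] for k in g]; return np.c_[xs,a,b].round(0).astype(int)
E
python3 - <<'E'
from h import *
bot.movep(D(-145,0,110),Q(23.6)); bot.move_l(D(-142,0,60),rate=.12); loc()
print(bot.move_l(D(-142,0,53),rate=.02,force_limit=4)); loc()
bot.wait(.3); s=bot.read_camera("side");t=bot.read_camera("top"); cv2.imwrite('pics/s5.png',s);cv2.imwrite('pics/t5.png',t)
for n,i,r in(("top",t,'pics/t0.png'),("side",s,'pics/s0.png')):
    ref=cv2.imread('pics/top0.png' if n=="top" else 'pics/side0.png')
    for y in(-6,0,6): print(n,y,prof(n,i,ref,np.arange(-80,-36,3),y,51 if n=="top" else 52).T[1:].tolist())
E
```

```text
t 19.48 p [0.4089 0.2292 0.0604] F [-0.6  0.1 -1.1] w 0.0191 ff 58.8 q7 -2.27
 dev [-141.8   -0.2   60.4] Fdev [-0.54  0.31 -1.09]
True
t 19.93 p [0.4089 0.2292 0.0528] F [-0.6 -0.7  5.8] w 0.0188 ff 59.6 q7 -2.28
 dev [-141.9   -0.2   52.8] Fdev [-0.78 -0.38  5.76]
top -6 [[92, 79, 61, 56, 54, 54, 58, 73, 89, 69, 57, 53, 60, 92, 106], [116, 76, 56, 59, 61, 61, 61, 62, 61, 61, 62, 57, 64, 93, 106]]
top 0 [[81, 97, 107, 87, 65, 56, 54, 54, 55, 56, 54, 53, 70, 112, 108], [121, 74, 56, 59, 61, 62, 61, 60, 61, 61, 60, 58, 73, 112, 109]]
top 6 [[73, 72, 75, 85, 108, 90, 69, 60, 56, 55, 54, 55, 73, 107, 105], [111, 76, 60, 59, 61, 60, 61, 61, 61, 61, 60, 59, 75, 107, 107]]
side -6 [[160, 165, 171, 172, 171, 163, 166, 173, 160, 118, 137, 139, 147, 153, 156], [235, 233, 219, 128, 81, 76, 76, 80, 92, 113, 138, 142, 149, 154, 158]]
side 0 [[165, 171, 172, 170, 169, 163, 163, 174, 164, 103, 89, 121, 134, 144, 150], [236, 234, 217, 128, 81, 74, 74, 75, 76, 79, 95, 123, 137, 146, 152]]
side 6 [[157, 144, 136, 166, 166, 168, 167, 166, 153, 104, 69, 66, 78, 98, 120], [235, 234, 216, 131, 82, 75, 74, 75, 75, 74, 75, 72, 83, 103, 125]]
```

The gauge tip touched the base at TCP z = 52.8 mm. The side-image profile puts the tip at device x ≈ -54, and -53.9 was expected. Now I'll slide it in while watching the force.

```bash
python3 - <<'E'
from h import *
z=53.0
bot.move_l(D(-142,0,z),rate=.02); bot.move_l(D(-110,0,z),rate=.05,force_limit=15); bot.wait(.2); loc()
cv2.imwrite('pics/s6.png',bot.read_camera("side"))
for x in(-104,-101,-98,-96,-94,-92.5,-91.5):
    h=bot.move_l(D(x,0,z),rate=.03,force_limit=15); bot.wait(.15); print(x,h); loc()
    if h: break
cv2.imwrite('pics/s7.png',bot.read_camera("side"))
E
```

```text
t 21.44 p [0.4377 0.2424 0.0532] F [-1.9 -1.1  9. ] w 0.0184 ff 60.3 q7 -2.27
 dev [-110.2    0.3   53.2] Fdev [-2.16 -0.23  9.01]
-104 False
t 22.01 p [0.4431 0.2448 0.0532] F [-6.4 -2.8 14.1] w 0.0182 ff 60.9 q7 -2.26
 dev [-104.3    0.3   53.2] Fdev [-7.01  0.05 14.15]
-101 False
t 22.41 p [0.4457 0.2459 0.0532] F [-7.5 -5.1 17.1] w 0.0184 ff 61.2 q7 -2.26
 dev [-101.5    0.4   53.2] Fdev [-8.88 -1.65 17.12]
-98 False
t 22.81 p [0.448  0.247  0.0533] F [-11.6  -5.6  19.8] w 0.019 ff 61.8 q7 -2.26
 dev [-98.9   0.4  53.3] Fdev [-12.86  -0.47  19.77]
-96 False
t 23.21 p [0.4494 0.2477 0.0533] F [-14.4  -7.4  25.4] w 0.0186 ff 62.4 q7 -2.26
 dev [-97.3   0.5  53.3] Fdev [-16.16  -1.04  25.45]
-94 False
t 23.61 p [0.4507 0.2482 0.0533] F [-20.7  -9.   31.7] w 0.0187 ff 63.2 q7 -2.26
 dev [-96.    0.5  53.3] Fdev [-22.56   0.04  31.7 ]
-92.5 False
t 24.01 p [0.4517 0.2487 0.0532] F [-23.1 -10.4  35. ] w 0.0189 ff 63.7 q7 -2.25
 dev [-94.8   0.5  53.2] Fdev [-25.38  -0.32  34.98]
-91.5 False
t 24.41 p [0.4524 0.2491 0.0533] F [-24.6 -12.1  36.5] w 0.0187 ff 63.9 q7 -2.25
 dev [-94.    0.5  53.3] Fdev [-27.33  -1.22  36.5 ]
```

The force is too high: Fz rose to 36 N as the gauge slid in, so it is pressing on the base. I'll relieve it by raising z in small steps.

```bash
python3 - <<'E'
from h import *
for z in(53.3,53.6,53.9,54.2,54.5):
    bot.move_l(D(-94,0,z),rate=.02); bot.wait(.2); print(z); s=loc(); print(' T',s['ft_torque'].round(2))
    if s['wrist_force'][2]<4: break
E
```

```text
53.3
t 24.93 p [0.452  0.2488 0.0535] F [-7.1 -2.8 13.7] w 0.0184 ff 60.6 q7 -2.25
 dev [-94.5   0.5  53.5] Fdev [-7.65  0.27 13.68]
 T [-0.5   1.36  0.07]
53.6
t 25.38 p [0.4521 0.2488 0.0536] F [-5.2 -0.8  8.5] w 0.0187 ff 59.8 q7 -2.25
 dev [-94.4   0.4  53.6] Fdev [-5.1   1.34  8.47]
 T [-0.18  1.    0.05]
53.9
t 25.83 p [0.4524 0.2485 0.0537] F [-3.3 -0.2  0.3] w 0.0185 ff 58.9 q7 -2.25
 dev [-94.2   0.   53.7] Fdev [-3.14  1.17  0.26]
 T [0.04 0.73 0.1 ]
```

```bash
cat > lift.py <<'E'
from h import *
def meas(new,ref='pics/s6.png'):
    g=lambda i: cv2.cvtColor(i,cv2.COLOR_BGR2GRAY).astype(np.float32)
    r=g(cv2.imread(ref)) if isinstance(ref,str) else g(ref); n=g(new)
    a=np.linspace(0,2*np.pi,60); pts=np.array([proj("side",D(49*np.cos(t),49*np.sin(t),z))[0] for t in a for z in(80,70)])
    m=np.zeros(r.shape,np.uint8); cv2.fillConvexPoly(m,cv2.convexHull(pts.round().astype(np.int32)),255)
    W=np.eye(2,3,dtype=np.float32); cc,W=cv2.findTransformECC(r,n,W,cv2.MOTION_AFFINE,(3,200,1e-7),m,3)
    out=[]
    for L in((-46,0,77.5),(0,46,77.5),(0,-46,77.5),(46,0,77.5),(0,0,77.5)):
        p=proj("side",D(*L))[0]; out.append((W@np.r_[p,1]-p).round(2).tolist())
    print('cc',round(cc,4),'shift front,near,far,rear,mid',out)
if __name__=="__main__":
    new=np.mean([bot.read_camera("side") for _ in range(5)],0).astype(np.uint8); cv2.imwrite('pics/s8.png',new)
    meas(cv2.imread('pics/s6.png'),'pics/s4.png'); meas(cv2.imread('pics/s6.png'),'pics/s5.png'); meas(cv2.imread('pics/s7.png')); meas(new)
    for sh in(0,1.5):
      for th in(.015,.03,.045):
        o=[]
        for L in((-46,0,77.5),(0,46,77.5),(0,-46,77.5),(46,0,77.5),(0,0,77.5)):
            dx,dz=L[0]-68,L[2]-90; M=(68+sh+dx*np.cos(th)+dz*np.sin(th),L[1],90-dx*np.sin(th)+dz*np.cos(th)); o.append((proj("side",D(*M))[0]-proj("side",D(*L))[0]).round(2).tolist())
        print('pred shift',sh,'lift',68*th,o)
    s=bot.read_state(); print(s['tcp_rot'].round(4),Q(23.6).round(4)); loc()
E
python3 lift.py
```

```text
cc 0.8191 shift front,near,far,rear,mid [[0.49, 0.95], [-0.31, 0.29], [-0.45, 0.36], [-1.28, -0.32], [-0.38, 0.33]]
cc 0.9816 shift front,near,far,rear,mid [[0.08, -0.03], [0.05, 0.2], [-0.22, -0.22], [-0.26, -0.01], [-0.09, -0.02]]
cc 0.8686 shift front,near,far,rear,mid [[1.67, 1.59], [-2.43, 1.04], [2.41, 0.57], [-1.58, -0.02], [0.07, 0.8]]
cc 0.9126 shift front,near,far,rear,mid [[0.95, 1.35], [-2.27, 0.84], [1.86, 0.8], [-1.25, 0.27], [-0.13, 0.82]]
pred shift 0 lift 1.02 [[0.05, -0.51], [0.05, -0.32], [0.04, -0.31], [0.05, -0.11], [0.05, -0.31]]
pred shift 0 lift 2.04 [[0.09, -1.02], [0.1, -0.64], [0.08, -0.61], [0.11, -0.23], [0.09, -0.63]]
pred shift 0 lift 3.06 [[0.12, -1.53], [0.14, -0.97], [0.12, -0.92], [0.16, -0.34], [0.13, -0.94]]
pred shift 1.5 lift 1.02 [[-0.4, -0.39], [-0.42, -0.19], [-0.41, -0.19], [-0.42, 0.02], [-0.41, -0.19]]
pred shift 1.5 lift 2.04 [[-0.36, -0.9], [-0.37, -0.51], [-0.37, -0.49], [-0.37, -0.1], [-0.37, -0.5]]
pred shift 1.5 lift 3.06 [[-0.32, -1.4], [-0.33, -0.83], [-0.33, -0.8], [-0.32, -0.21], [-0.33, -0.81]]
[ 9.789e-01  2.044e-01 -1.100e-03  4.000e-04] [0.9789 0.2045 0.     0.    ]
t 26.08 p [0.4526 0.2485 0.0538] F [-3.4 -0.2  0.3] w 0.0185 ff 58.9 q7 -2.25
 dev [-94.1  -0.1  53.8] Fdev [-3.23  1.18  0.34]
```

```bash
cat > edge.py <<'E'
from h import *
def edges(img):
    f=img.astype(float); q=(f[...,2]-f[...,0])/(f[...,2]+f[...,0]+8)
    out={}
    for u in range(300,326,2):
        col=q[:,u]; c=228
        def cross(rng):
            p=c
            for v in rng:
                if col[v]<.3: return round(p+(col[p]-.3)/(col[p]-col[v]+1e-9)*(v-p),2)
                p=v
        out[u]=(cross(range(c,205,-1)),cross(range(c,250)))
    row={}
    for v in(220,224,228):
        r=q[v]; p=315
        for u in range(315,345):
            if r[u]<.3: row[v]=round(p+(r[p]-.3)/(r[p]-r[u]+1e-9),2); break
            p=u
    return out,row
if __name__=="__main__":
    for n in('side0','s4','s5','s6','s7','s8'):
        o,r=edges(cv2.imread(f'pics/{n}.png')); print(n,'top',[o[u][0] for u in o]); print('   bot',[o[u][1] for u in o],'right',r)
E
python3 edge.py
```

```text
side0 top [np.float64(218.82), np.float64(217.92), np.float64(217.49), np.float64(216.76), np.float64(216.46), np.float64(216.38), np.float64(215.93), np.float64(215.9), np.float64(216.33), np.float64(216.6), np.float64(216.87), np.float64(217.76), np.float64(218.7)]
   bot [np.float64(230.36), np.float64(231.44), np.float64(232.24), np.float64(232.62), np.float64(232.67), np.float64(232.8), np.float64(232.74), np.float64(232.72), np.float64(232.73), np.float64(231.85), np.float64(231.68), np.float64(230.65), np.float64(229.47)] right {220: np.float64(325.98), 224: np.float64(327.73), 228: np.float64(325.66)}
s4 top [np.float64(218.87), np.float64(218.23), np.float64(217.58), np.float64(216.71), np.float64(216.49), np.float64(216.41), np.float64(215.94), np.float64(215.92), np.float64(216.41), np.float64(216.6), np.float64(216.87), np.float64(217.75), np.float64(218.72)]
   bot [np.float64(230.34), np.float64(231.57), np.float64(232.22), np.float64(232.66), np.float64(232.74), np.float64(232.72), np.float64(232.8), np.float64(232.74), np.float64(232.59), np.float64(231.92), np.float6
[... 1891 characters left out ...]
3)] right {220: np.float64(325.17), 224: np.float64(326.56), 228: np.float64(324.64)}
s8 top [np.float64(218.79), np.float64(217.83), np.float64(217.23), np.float64(216.61), np.float64(216.37), np.float64(215.93), np.float64(215.92), np.float64(215.91), np.float64(216.53), np.float64(216.63), np.float64(217.52), np.float64(217.89), np.float64(219.13)]
   bot [np.float64(231.1), np.float64(231.85), np.float64(232.78), np.float64(232.81), np.float64(232.84), np.float64(232.9), np.float64(232.89), np.float64(232.88), np.float64(232.85), np.float64(231.96), np.float64(231.59), np.float64(230.52), np.float64(228.7)] right {220: np.float64(325.29), 224: np.float64(326.56), 228: np.float64(324.62)}
```

The subpixel edges show the cup pushed back about 3 mm (its full play) and lifted about 0.8–1 mm, which is what the geometry predicts with the tip at x = -6. I'll advance with light down-pressure and measure the lift.

```bash
cat > adv.py <<'E'
import sys
from edge import *
z=float(sys.argv[1])
for x in map(float,sys.argv[2:]):
    h=bot.move_l(D(x,0,z),rate=.02,force_limit=15); bot.wait(.2); print(x,h); loc()
    n=np.mean([bot.read_camera("side") for _ in range(4)],0).astype(np.uint8); cv2.imwrite(f'pics/adv{x}.png',n)
    o,r=edges(n); a,ra=edges(cv2.imread('pics/s6.png')); print(' top',[round(float(o[u][0]-a[u][0]),2) for u in o],'bot',[round(float(o[u][1]-a[u][1]),2) for u in o],'right',[round(float(r[v]-ra[v]),2) for v in r])
E
python3 adv.py 53.8 -91.5 -89.5 -88
```

```text
-91.5 False
t 26.56 p [0.4551 0.2495 0.0538] F [-0.6 -0.6 -0.4] w 0.0187 ff 58.8 q7 -2.25
 dev [-91.4  -0.2  53.8] Fdev [-0.78 -0.3  -0.44]
 top [-0.25, -0.18, -0.84, -0.19, -0.77, -0.76, -0.4, -0.32, -0.45, -0.03, -0.04, 0.1, 0.52] bot [0.68, 0.21, 0.03, 0.13, 0.15, 0.03, 0.06, 0.05, 0.01, -0.52, -0.54, -0.46, -0.92] right [-0.88, -0.94, -0.89]
-89.5 False
t 27.21 p [0.4569 0.2504 0.0538] F [-1.6 -1.8 -2.4] w 0.0188 ff 58.8 q7 -2.25
 dev [-89.4   0.   53.8] Fdev [-2.18 -0.97 -2.45]
 top [-0.24, -0.3, -0.81, -0.57, -0.85, -0.54, -0.41, -0.38, -0.73, -0.66, -0.28, 0.02, 0.57] bot [0.32, 0.14, 0.12, 0.11, 0.22, 0.04, 0.04, 0.01, 0.04, -0.54, -0.61, -0.66, -1.03] right [-0.56, -0.74, -1.07]
-88.0 False
t 27.86 p [0.4581 0.251  0.0538] F [-3.1 -0.2 -0.5] w 0.0184 ff 58.8 q7 -2.25
 dev [-88.    0.   53.8] Fdev [-2.92  1.05 -0.53]
 top [-0.26, -0.33, -0.82, -0.63, -0.9, -0.78, -0.44, -0.36, -0.75, -0.65, -0.26, -0.03, 0.54] bot [0.35, 0.15, 0.02, 0.07, 0.08, -0.01, 0.05, -0.07, -0.17, -0.55, -0.66, -0.67, -0.97] right [-0.27, -0.7, -0.97]
```

```bash
cat > fitl.py <<'E'
from edge import *
from scipy.optimize import least_squares
a=np.linspace(0,2*np.pi,721)
def curve(p):  # p: sh, th, R, z
    sh,th,R,z=p; x=R*np.cos(a)-68; y=R*np.sin(a); dz=z-90
    X=68+sh+x*np.cos(th)+dz*np.sin(th); Z=90-x*np.sin(th)+dz*np.cos(th)
    return proj("side",np.array([D(i,j,k) for i,j,k in zip(X,y,Z)]))
def pts(img):
    f=img.astype(float); q=(f[...,2]-f[...,0])/(f[...,2]+f[...,0]+8); q=cv2.resize(q,None,fx=4,fy=4,interpolation=cv2.INTER_LINEAR)
    m=(q>.3).astype(np.uint8); m[:200*4]=0; m[245*4:]=0; m[:,:298*4]=0; m[:,345*4:]=0
    c=max(cv2.findContours(m,0,cv2.CHAIN_APPROX_NONE)[0],key=cv2.contourArea)[:,0].astype(float)
    c=c[c[:,0]>302*4]; return (c+.5)/4-.5
from scipy.spatial import cKDTree
def fit(img,R=None,z=None):
    P=pts(img); P=cv2.convexHull(P.astype(np.float32))[:,0].astype(float)  # outer outline
    # resample outline evenly
    ctr=P.mean(0)
    def r(p):
        pp=(p[0],p[1],R,z) if R else (p[0],0,p[1],p[2])
        c=curve(pp); t=cKDTree(c); d,i=t.query(P); n=c.mean(0); s=np.sign(np.linalg.norm(P-n,axis=1)-np.linalg.norm(c[i]-n,axis=1)); return d*s
    s=least_squares(r,[0,.01] if R else [0,46,76],loss='soft_l1',f_scale=.2,diff_step=1e-3,x_scale=[1,.01] if R else 1.)
    return s.x,np.sqrt(np.mean(s.fun**2))
if __name__=="__main__":
    for n in('side0','s5','s6'): print(n,fit(cv2.imread(f'pics/{n}.png')))
    x,_=fit(cv2.imread('pics/s6.png'))
    for n in('side0','s5','s6','s7','s8','adv-91.5','adv-89.5','adv-88.0'):
        y,e=fit(cv2.imread(f'pics/{n}.png'),x[1],x[2]); print(n,'shift',(y[0]-x[0]).round(2),'lift mid',(68*y[1]).round(2),e.round(2))
E
python3 fitl.py
```

```text
side0 (array([ 0.47418947, 46.76234455, 76.50579686]), np.float64(0.13986508535674838))
s5 (array([ 0.52854707, 47.1309722 , 76.66019227]), np.float64(0.19931283741937955))
s6 (array([ 0.62857045, 47.08476377, 76.50074127]), np.float64(0.20428990728164384))
side0 shift 0.18 lift mid 0.12 0.14
s5 shift 0.24 lift mid 0.31 0.18
s6 shift 0.08 lift mid 0.11 0.2
s7 shift 2.73 lift mid 0.7 0.3
s8 shift 3.06 lift mid 0.76 0.25
adv-91.5 shift 3.27 lift mid 1.51 0.23
adv-89.5 shift 3.27 lift mid 1.76 0.23
adv-88.0 shift 3.33 lift mid 1.91 0.25
```

The outline fit gives a lift of about 1.9 mm, and the geometry gives about 2.1 mm. I'll press the gauge lightly flat, confirm the lift, and hand in.

```bash
python3 adv.py 53.6 -88 | grep -v top && python3 - <<'E'
from fitl import *
x,_=fit(cv2.imread('pics/s6.png')); n=cv2.imread('pics/adv-88.0.png'); y,e=fit(n,x[1],x[2]); L=68*y[1]; print(L,y[0]-x[0],e)
s=loc()
if 1.3<L<2.8 and abs(s['wrist_force']).max()<12: print(bot.job_done())
E
```

```text
-88.0 False
t 28.51 p [0.4581 0.251  0.0536] F [-3.9 -1.3  1.8] w 0.0185 ff 59.1 q7 -2.25
 dev [-88.    0.   53.6] Fdev [-4.09  0.41  1.78]
2.0478982606540983 3.3472736533338994 0.24137397355951323
t 28.71 p [0.4581 0.251  0.0536] F [-3.9 -0.8  1.5] w 0.0186 ff 59.1 q7 -2.25
 dev [-88.    0.   53.6] Fdev [-3.87  0.78  1.54]
the job is handed in; nothing more can be done
None
```

The job is handed in at 28.7 s: the cup hangs on the hinge pin, whose tip stands out about 14 mm beyond the far ear by measurement (the tip itself was not clearly visible), and the gripper is still holding the gauge flat under the front of the cup, lifting it about 2 mm.

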